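# Load the small-parts holder, lock it and hold it up level

## Robot

A 6-joint arm with a two-finger parallel gripper is mounted at the origin on a cart in front of the work surface, level with it; the furniture and walls round the work are solid. World frame = base frame: x ahead of the robot, y to its left, z up, the work surface at z = 0. Lengths are in m, angles in rad, forces in N, time in s.
With the tool pointing down it reaches from about 0.25 to 0.725 m from the base axis. Payload 9.7 kg.
Tool frame: the origin (TCP) lies between the finger pads; the fingertips stand 25 mm ahead of it and the grasp point (between the pads) lies 6 mm ahead of it; z points along the fingers, y is the line along which they close (so a half turn about z gives the same grasp; the last joint's range is limited). The gripper opens to 85 mm and grips with 20 to 120 N. Pads are 22 mm wide; open, the fingers measure 114 mm over their backs; the gripper's body (76 mm by 85 mm) begins 54 mm behind the grasp point. The pads swing forward as they close: fully open they stand 13 mm farther back than shut.
Start: joints at [1.135, 0.087, 0.176, 1.66, 0, 1.571], TCP at [0.232, 0.499, 0.227] pointing down, gripper open.
Joint ranges: [-3.13, 3.13], [-0.85, 1.81], [-1.15, 1.24], [-2.2, 2.28], [-1.44, 1.52], [-3.14, 3.14]. Speed limits (rad/s): [2.22, 2.22, 2.57, 3.14, 3.14, 3.14].

## Interface

Orientations are given as [roll, pitch, yaw] about the fixed x, y, z axes, in that order (R = Rz(yaw) Ry(pitch) Rx(roll)).
In Python, from plant import env gives the robot as it stands.
- The arm moves only by the shell command python3 -m jog 'ROWS'. ROWS is JSON, a list of rows, each an object of numbers: "tx", "ty", "tz": the shift along the tool's x, y, z in cm; "ax", "ay", "az": the turn, a rotation vector about the tool's x, y, z in rad; "jaw": the closure in counts, from 0 (fully open) to 255 (shut). A call has 1 to 20 rows; each row is the pose to reach, as a shift and turn from the pose commanded when the call began, along the tool's axes at that moment; what a row does not reach only later rows make up. A row lasts 1/12 s, in which the tool goes at most 41.7 mm and 7.16 degrees, less where a joint would pass 70% of its speed; a pose out of reach is approached as far as the arm can. A call with a gripper value outside its range is refused whole. The fingers move at their own pace and stop on an object; the grip force is fixed at half the most. Time passes only in rows, so rows that repeat a pose let the fingers close. It gives the time, the measured TCP pose, the force, the opening and the grip force at its end, in the units of the state.
- env.get_state(): the state, without advancing time (a new reading comes with each control period).
- env.grab_frame(name): name is "scene" or "top" or "wrist"; returns a dict with "image" (420x560x3 uint8, blue, green, red), "z_map" (420x560 float32, m along the optical axis (not along the pixel's ray), 0 where there is no reading), "fov_y" (degrees; the focal length in pixels is half the picture's height over the tangent of half this angle, whatever the lens; pixels are square), "cx", "cy" (the principal point, pixels), "extrinsics" (4x4, takes a point from camera to world coordinates). Camera axes: x right, y up, looking along -z (the intrinsics and any distortion apply to the point x, -y, -z); pixel columns grow to the right and rows downward; lengths in m; the calibration is good to about 2 mm. A picture is of the moment at which its call begins.
- env.finish_job(): hands the job in; it is judged then, once.
Trained networks look in the newest picture that a camera, given by its name, has taken for a name from the list of things; names that differ only in an ending like _2 or _b are one class to them, and where a whole thing is asked for, a point or a joint stands for the part that bears it (a point fixed in the world has none). Each returns a list of dicts, best first, with "score" (0 to 1); they miss things now and then, are a little off and sometimes report something else, mostly with a low value. They report only what shows in the picture. A call takes as long as a camera call. They do not tell look-alikes from the thing itself.
- env.silhouettes(camera, target): "pixels" (420x560 bool, what is visible of it) and "location" ([column, row] in pixels, amid what is visible of it).
The state is a dict: "time": time; "joints": joint angles; "joint_vel": joint speeds; "tau": joint torques, N m; "ee_pos": TCP position; "ee_rot": TCP orientation; "ft_force": force on the tool from outside, world axes, zero at the start; "ft_torque": the same for the moment, N m; "gripper_width": finger opening in m; "finger_force": force on a finger pad.
Only numpy, scipy, OpenCV 4.12 (cv2) and the standard library are available. Lean on these libraries where they do the work, as an engineer would, in place of code of your own. Each camera call takes 0.05 s, during which the arm holds its last target. There are 200 camera calls.

## Task

With the small-parts holder standing on the bench, lay the offcut that fits its pocket (the thicker, smaller one of the two) flat in there and let go, then swing the steel lever by its peg fully shut over it. Then lift the holder by its upright handle about 15 cm off the bench, and finish while still holding it up there, level and still, carried by the gripper alone. Never tip the holder over, and leave the other loose things where they are.

Things in the scene. Friction and masses are not known exactly. Their poses are not given: they have to be found in the camera images.
- holder: the small-parts holder, loose, about 0.6 kg: a plywood sole 260 x 100 x 12 mm. Origin on the underside, x along its length, y across, z up. The sole runs from x = -115 to +145 mm, y = -50 to +50. From the -x end: a dark steel ballast plate (x -108 to -66, top 24 mm above the underside), the upright wooden handle at x = -10, the pocket centred at x = +75, the lever's pivot post at x = +127. With the offcut loaded it balances at the handle.
- handle (a point): the place to grip the handle, 72 mm above the holder's underside, axes as the holder's. The handle is an upright wooden slab 24 mm thick across y and 56 mm long along x, its rounded top 20 mm above this point; its 34 mm wide foot ends 50 mm below this point.
- pocket (a point): centre of the pocket's floor (12 mm above the holder's underside), axes as the holder's. The pocket is 81 mm long (x) and 53 mm wide (y), bounded by stops 12 mm high: one across each end, and at each corner a piece 8 mm thick reaching 18 mm along the side, so that the middle of each long side is open over 45 mm for the fingers.
- pivot (a point): the lever's pivot axis (parallel to the holder's z), at the height of the lever's underside, 44 mm above the holder's underside; axes as the holder's.
- lever (a joint): angle of the steel lever about the pivot: 0 = fully shut (at its stop, pointing to the holder's -x over the middle of the pocket), growing as it opens towards the holder's +y side, up to 2.0. Starts open at 1.5 to 2.0, clear of the pocket; light friction (0.5 N at the peg), stays where it is left. Bar 16 mm wide, 6 mm thick; shut, it passes 2 mm above a seated offcut.
- peg (a point): a point on the axis of the lever's upright round black peg, 16 mm above the lever's top face (22 mm above its underside); the peg is 12 mm in diameter, 30 mm tall, 62 mm from the pivot axis, its top 14 mm above this point. It turns with the lever: pinched hard by jaws that do not turn with it, it drags the loose holder round.
- offcut: the loose block of wood that fits the pocket, 48 (x) x 75 (y) x 30 mm (z), origin at the centre of its underside; its y axis must lie along the holder's x axis, either way round.
- thin_offcut: another, pale offcut, 62 x 95 x 20 mm, too large for the pocket: leave it. Origin at the centre of its underside. The two offcuts may have changed places.
- sanding_block: sanding block, 63 x 119 x 36 mm: leave it. Origin under its centre.
- tape_measure: pocket tape measure, 36 x 99 x 66 mm: leave it. Origin under its centre.
- chisel: bench chisel lying flat, 30 x 299 x 33 mm: leave it. Origin under its centre.
- right_bar (a point): a point on the fixed long aluminium clamp bar (clamp_left) that runs straight along world x above the bench, on its centre line: the bar is 24 mm wide and 49 mm tall, its underside 133 mm and its top 183 mm above the bench top, at world y = -0.18. Keep clear of it.
- left_bar (a point): the same for the other such bar (clamp_mid), at world y = +0.47.
Mind the look-alikes: they are no part of the job. Of the things shaped like the offcut, the wood one is meant.

How it is judged:
By the outcome, as a careful person would: the job done as asked, in the order asked, and still so for the second after the job is handed in, while the arm keeps its last pose, push and grip.
It also fails if it takes over 69 s, if anything falls off the work surface, if the arm or the gripper's body presses on something with over 40 N, if the wrist force passes 120 N, or if a joint passes its speed limit or range.

## Working session

There is one attempt and no reset: what is moved stays moved. The work goes in short steps, Python scripts to look and compute and a shell command to move; the robot and the scene stay as the last step left them, time stands still between calls to the robot, and variables do not carry over. Pictures are saved under pics/ and viewed, at most 11 in all, crops included, and the job is handed in when it is done.

```bash
ls; mkdir -p pics
cat > h.py <<'E'
import numpy as np, cv2
from scipy.spatial.transform import Rotation as R
from plant import env
def grab(n):
    return env.grab_frame(n)
def cloud(f):
    z=f["z_map"];h,w=z.shape
    F=h/2/np.tan(np.radians(f["fov_y"])/2)
    v,u=np.mgrid[:h,:w]
    P=np.stack([(u-f["cx"])/F*z,-(v-f["cy"])/F*z,-z],-1)
    E=np.array(f["extrinsics"]);W=P@E[:3,:3].T+E[:3,3]
    W[z==0]=np.nan
    return W
def pose():
    s=env.get_state();return s,np.array(s["ee_pos"]),R.from_euler('xyz',s["ee_rot"]).as_matrix()
E
python3 - <<'E'
from h import *
s,p,r=pose();print(s);
print(r)
for n in("scene","top"):
    f=grab(n);cv2.imwrite(f"pics/{n}0.png",f["image"]);print(n,[ (k,f[k]) for k in f if k not in("image","z_map")])
    np.savez(f"{n}0.npz",W=cloud(f),im=f["image"])
    W=cloud(f)
    for t in("holder","handle","peg","offcut","thin_offcut","sanding_block","tape_measure","chisel","lever"):
        for d in env.silhouettes(n,t)[:3]:
            m=d["pixels"];q=W[m];q=q[~np.isnan(q[:,0])]
            print(t,round(d["score"],2),np.round(d["location"]),m.sum(),np.round(np.median(q,0),3) if len(q) else None, np.round(np.percentile(q[:,2],95),3) if len(q) else None)
E
```

```text
pics
{'time': 0.0, 'joints': array([ 1.13499594e+00,  8.74676702e-02,  1.75102846e-01,  1.65976390e+00,
       -3.37670148e-05,  1.57078948e+00]), 'joint_vel': array([ 0.00060711, -0.00020044, -0.00174471,  0.00201913,  0.0010099 ,
       -0.00100137]), 'tau': array([-1.10361594e-03, -5.20392430e+01,  4.64802933e+01,  1.61680696e-02,
       -7.55858582e-05, -1.37618770e-05]), 'ee_pos': array([0.23208689, 0.49838083, 0.22666282]), 'ee_rot': array([-3.14026026e+00,  3.37578619e-05,  2.70579916e+00]), 'ft_force': array([-0.65803022, -0.09115411, -0.93783186]), 'ft_torque': array([ 0.06028318,  0.03970548, -0.04918012]), 'finger_force': 0.0, 'gripper_width': 0.08528040377690331}
[[-9.06535370e-01  4.22129531e-01 -5.31841564e-04]
 [ 4.22129864e-01  9.06534547e-01 -1.22211448e-03]
 [-3.37578619e-05 -1.33239621e-03 -9.99999112e-01]]
scene [('fov_y', 48.81522625783479), ('cx', 279.8693579330219), ('cy', 218.90580761461484), ('extrinsics', array([[ 0.78835974,  0.39104754, -0.47494288,  0.10257538],
       [-0.61516896,  0.49167007, -0.61630163, -0.47044105],
       [-0.00748804,  0.77803751,
[... 1142 characters left out ...]
4635 [0.538 0.064 0.014] 0.088
handle 0.86 [316. 234.] 4557 [0.538 0.064 0.014] 0.088
peg 0.53 [278. 260.] 237 [0.466 0.155 0.052] 0.08
offcut 0.86 [255. 312.] 710 [0.359 0.216 0.03 ] 0.035
offcut 0.8 [203. 203.] 634 [0.624 0.338 0.03 ] 0.035
offcut 0.66 [322. 310.] 749 [0.363 0.064 0.03 ] 0.035
thin_offcut 0.84 [206. 270.] 1048 [0.458 0.335 0.02 ] 0.025
sanding_block 0.6 [225. 152.] 1331 [0.751 0.284 0.034] 0.039
sanding_block 0.49 [201. 202.] 694 [0.622 0.337 0.03 ] 0.035
tape_measure 0.58 [272. 130.] 649 [0.794 0.171 0.056] 0.069
chisel 0.8 [342. 130.] 1074 [ 0.792 -0.008  0.019] 0.03
lever 0.78 [282. 262.] 287 [0.468 0.154 0.051] 0.079
lever 0.69 [202. 203.] 679 [0.623 0.337 0.03 ] 0.035
```

View pics/scene0.png

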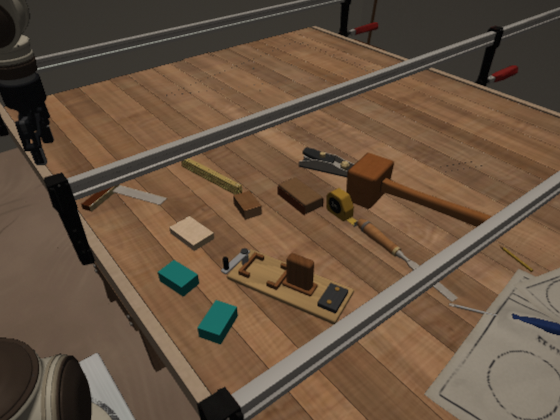

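View pics/top0.png

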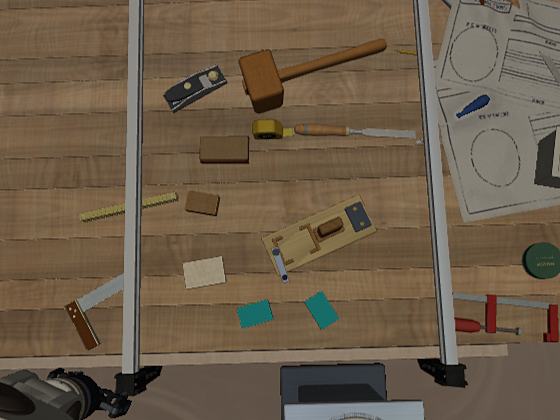

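Offcut candidates in top image: the brown wood block (203,203), teal blocks (255,312) and (322,310) (not wood), sanding block (225,150, larger), and the pale thin one (205,271). I choose the brown wood block at (203,203), which is (248,205) in the scene view. The holder is at (319,235), with the ballast towards the lower right and the lever open at (280,262).

```bash
cat >> h.py <<'E'
def rect(P):
    (c,(w,h),a)=cv2.minAreaRect((P[:,:2]*1000).astype(np.float32))
    return np.round(c,1),round(w,1),round(h,1),round(a,1)
def sel(W,c,rad,z0,z1):
    d=np.hypot(W[...,0]-c[0],W[...,1]-c[1])
    with np.errstate(invalid='ignore'): return (d<rad)&(W[...,2]>z0)&(W[...,2]<z1)
def holder(W,c,dz=0):
    # fit of the sole top face (incl. things on it) -> rect
    m=sel(W,c,.19,.007+dz,.1+dz)
    n,l,st,_=cv2.connectedComponentsWithStats(m.astype(np.uint8))
    k=1+np.argmax(st[1:,4]);return l==k
E
python3 - <<'E'
from h import *
a=np.load("top0.npz");b=np.load("scene0.npz")
c=cv2.resize(a["im"][175:235,165:245],None,fx=4,fy=4,interpolation=2)
d=cv2.resize(b["im"][180:320,210:370],None,fx=4,fy=4,interpolation=2)
cv2.imwrite("pics/crop0.png",np.hstack([cv2.copyMakeBorder(c[:, :],0,0,0,0,0),]))
for n,D in(("top",a),("scene",b)):
    W=D["W"]
    m=sel(W,(.62,.335),.06,.024,.04);print(n,"offcut",rect(W[m]),np.median(W[m],0).round(4),m.sum())
    m=holder(W,(.53,.06));P=W[m];s=P[(P[:,2]<.02)];print("sole",rect(s),rect(P),len(s))
    m2=m&(W[...,2]>.075);P=W[m2];print("hi",len(P))
    n_,l,st,ce=cv2.connectedComponentsWithStats(m2.astype(np.uint8))
    for k in range(1,n_):
        Q=W[l==k]
        if len(Q)>5:print(len(Q),Q.mean(0).round(4),rect(Q),ce[k].round())
    m3=sel(W,(.46,.155),.08,.035,.06);print("lever",rect(W[m3]),m3.sum())
    m4=sel(W,(.46,.155),.08,.062,.09);print("peg",W[m4].mean(0).round(4),m4.sum())
    m5=holder(W,(.53,.06))&(W[...,2]>.019)&(W[...,2]<.03);
    n_,l,st,ce=cv2.connectedComponentsWithStats(m5.astype(np.uint8))
    for k in range(1,n_):
        Q=W[l==k]
        if len(Q)>25:print(len(Q),Q.mean(0).round(4),rect(Q),ce[k].round())
E
```

```text
top offcut (array([625.4, 338.9]), 76.0, 48.6, 78.5) [0.625  0.3383 0.0304] 622
sole (array([542.,  60.]), 101.2, 262.5, 22.6) (array([531.8,  55.9]), 122.5, 262.8, 23.0) 3094
hi 287
265 [0.5492 0.039  0.0914] (array([550.1,  38.5]), 24.5, 55.4, 24.1) [330. 225.]
22 [0.439  0.1461 0.0807] (array([439.3, 146.3]), 9.0, 9.1, 89.0) [284. 276.]
lever (array([468.5, 155.3]), 83.7, 16.0, 17.5) 223
peg [0.4385 0.1461 0.0794] 24
457 [ 0.5795 -0.0326  0.025 ] (array([579.9, -32.9]), 64.1, 42.9, 22.9) [358. 216.]
263 [0.5356 0.0645 0.0239] (array([545.2,  51.1]), 69.4, 96.6, 22.4) [317. 235.]
113 [0.5053 0.1527 0.0246] (array([504.3, 149.6]), 69.2, 25.2, 22.5) [281. 249.]
scene offcut (array([620.6, 343.7]), 82.3, 49.3, 80.0) [0.6178 0.3376 0.0334] 393
sole (array([540.9,  65.9]), 111.3, 260.5, 22.3) (array([530.5,  61.8]), 134.5, 260.4, 22.6) 2775
hi 413
379 [0.5428 0.0367 0.0895] (array([546. ,  40.3]), 27.1, 54.8, 22.4) [300. 263.]
34 [0.4338 0.1473 0.081 ] (array([434.8, 149.2]), 12.1, 11.3, 67.7) [225. 259.]
lever (array([463. , 157.6]), 82.8, 16.9, 18.0) 238
peg [0.4335 0.1466 0.0757] 57
203 [0.4966 0.155  0.0254] (array([498.3, 157.8]), 71.4, 37.1, 23.4) [249. 263.]
372 [0.5306 0.053  0.0248] (array([540.3,  53.8]), 71.2, 98.0, 22.9) [290. 283.]
523 [ 0.5736 -0.0318  0.0263] (array([575.7, -29.7]), 64.8, 42.8, 23.6) [332. 297.]
```

View pics/crop0.png

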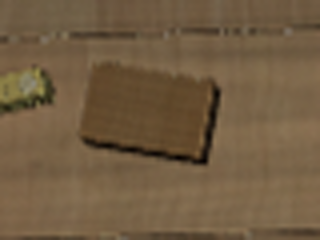

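Close crop: a plain brown wood block, its long side tilted about 10° to the image row. That matches the 76x48 mm footprint and 30 mm height I measured. I'll work out the approach.

```bash
cat >> h.py <<'E'
def go(p,ydeg):
    """tool shift/turn to reach TCP p, pointing down, closing axis at ydeg (mod 180)"""
    s,p0,r0=pose();best=None
    for a in (ydeg,ydeg+180):
        y=np.array([np.cos(np.radians(a)),np.sin(np.radians(a)),0]);z=np.array([0,0,-1.])
        T=np.stack([np.cross(y,z),y,z],1)
        v=R.from_matrix(r0.T@T).as_rotvec()
        if best is None or np.linalg.norm(v)<np.linalg.norm(best):best=v
    print("t=%.1f"%s["time"],"shift cm",np.round(r0.T@(np.array(p)-p0)*100,2),"turn",np.round(best,3),"at",p0.round(4))
E
python3 -c "
from h import *
go((.622,.340,.25),-11.5)"
```

```text
t=1.0 shift cm [-42.04   2.08  -2.26] turn [-0.     0.     1.336] at [0.2322 0.4986 0.2274]
```

```bash
python3 -m jog '[{"tz":-2.5},{"tx":-42,"ty":2.1,"tz":-2.3,"az":1.336},{"tx":-42,"ty":2.1,"tz":-2.3,"az":1.336},{"tx":-42,"ty":2.1,"tz":-2.3,"az":1.336},{"tx":-42,"ty":2.1,"tz":-2.3,"az":1.336},{"tx":-42,"ty":2.1,"tz":-2.3,"az":1.336},{"tx":-42,"ty":2.1,"tz":-2.3,"az":1.336},{"tx":-42,"ty":2.1,"tz":-2.3,"az":1.336},{"tx":-42,"ty":2.1,"tz":-2.3,"az":1.336},{"tx":-42,"ty":2.1,"tz":-2.3,"az":1.336},{"tx":-42,"ty":2.1,"tz":-2.3,"az":1.336},{"tx":-42,"ty":2.1,"tz":-2.3,"az":1.336},{"tx":-42,"ty":2.1,"tz":-2.3,"az":1.336},{"tx":-42,"ty":2.1,"tz":-2.3,"az":1.336},{"tx":-42,"ty":2.1,"tz":-2.3,"az":1.336},{"tx":-42,"ty":2.1,"tz":-2.3,"az":1.336},{"tx":-42,"ty":2.1,"tz":-2.3,"az":1.336}]'
python3 - <<'E'
from h import *
go((.622,.340,.13),-11.5)
f=grab("wrist");cv2.imwrite("pics/w1.png",f["image"]);W=cloud(f)
E_=f["extrinsics"];print(f["fov_y"],np.round(E_,3))
m=sel(W,(.62,.335),.07,.022,.045);print("offcut",rect(W[m]),np.median(W[m],0).round(4),m.sum())
for d in env.silhouettes("wrist","offcut")[:3]:
    q=W[d["pixels"]];print(d["score"],d["location"],np.nanmedian(q,0))
E
```

```text
t=1.0 shift cm [-42.04   2.08   9.74] turn [-0.     0.     1.336] at [0.2322 0.4986 0.2274]
70.99334288759536 [[ 0.422 -0.871 -0.251  0.168]
 [ 0.907  0.406  0.116  0.528]
 [ 0.    -0.276  0.961  0.374]
 [ 0.     0.     0.     1.   ]]
offcut (array([0., 0.]), 0.0, 0.0, 0.0) [nan nan nan] 0schema error: expected keys tx, ty, tz, ax, ay, az, jaw
  return _methods._mean(a, axis=axis, dtype=dtype,
  ret = um.true_divide(
```

View pics/w1.png

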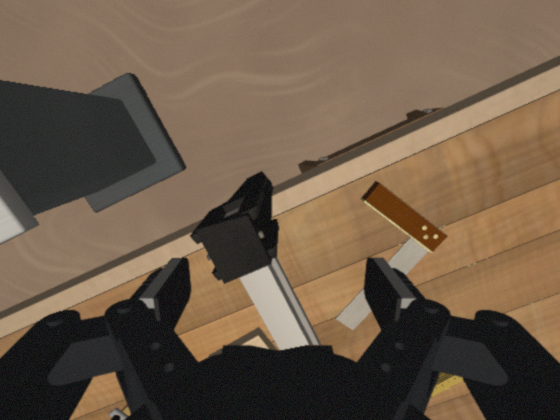

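The rows need every key, so that move was refused and the arm hasn't moved. The picture shows the fingers at (165,280) and (390,280) over the left bar.

```bash
python3 -m jog '[{"tx":0,"ty":0,"tz":-2.5,"ax":0,"ay":0,"az":0,"jaw":0},{"tx":-42,"ty":2.1,"tz":-2.3,"ax":0,"ay":0,"az":1.336,"jaw":0},{"tx":-42,"ty":2.1,"tz":-2.3,"ax":0,"ay":0,"az":1.336,"jaw":0},{"tx":-42,"ty":2.1,"tz":-2.3,"ax":0,"ay":0,"az":1.336,"jaw":0},{"tx":-42,"ty":2.1,"tz":-2.3,"ax":0,"ay":0,"az":1.336,"jaw":0},{"tx":-42,"ty":2.1,"tz":-2.3,"ax":0,"ay":0,"az":1.336,"jaw":0},{"tx":-42,"ty":2.1,"tz":-2.3,"ax":0,"ay":0,"az":1.336,"jaw":0},{"tx":-42,"ty":2.1,"tz":-2.3,"ax":0,"ay":0,"az":1.336,"jaw":0},{"tx":-42,"ty":2.1,"tz":-2.3,"ax":0,"ay":0,"az":1.336,"jaw":0},{"tx":-42,"ty":2.1,"tz":-2.3,"ax":0,"ay":0,"az":1.336,"jaw":0},{"tx":-42,"ty":2.1,"tz":-2.3,"ax":0,"ay":0,"az":1.336,"jaw":0},{"tx":-42,"ty":2.1,"tz":-2.3,"ax":0,"ay":0,"az":1.336,"jaw":0},{"tx":-42,"ty":2.1,"tz":-2.3,"ax":0,"ay":0,"az":1.336,"jaw":0},{"tx":-42,"ty":2.1,"tz":-2.3,"ax":0,"ay":0,"az":1.336,"jaw":0},{"tx":-42,"ty":2.1,"tz":-2.3,"ax":0,"ay":0,"az":1.336,"jaw":0},{"tx":-42,"ty":2.1,"tz":-2.3,"ax":0,"ay":0,"az":1.336,"jaw":0}]'
python3 - <<'E'
from h import *
go((.622,.340,.13),-11.5)
f=grab("wrist");cv2.imwrite("pics/w2.png",f["image"]);W=cloud(f)
m=sel(W,(.62,.335),.07,.022,.045);print("offcut",rect(W[m]),np.median(W[m],0).round(4),m.sum())
for d in env.silhouettes("wrist","offcut")[:3]:
    q=W[d["pixels"]];print(d["score"],d["location"],np.nanmedian(q,0),rect(q[q[:,2]>.022]))
print(env.get_state()["joints"])
E
```

```text
time: 2.43
ee_pos: [0.6206, 0.3412, 0.2516]
ee_rot: [3.141, -0.001, 1.374]
ft_force: [0.6, 0.1, 0.6]
gripper_width: 0.0854
finger_force: 0.0
t=2.4 shift cm [-0.1   0.15 12.16] turn [ 0.001 -0.001  0.003] at [0.6206 0.3412 0.2516]
offcut (array([623.7, 342.1]), 74.5, 48.0, 78.9) [0.6241 0.3437 0.0302] 2222
0.64 [277.5, 180.6] [0.62405466 0.34403764 0.03019622] (array([623.7, 342.1]), 74.5, 48.0, 78.9)
0.64 [112.7, 287.7] [0.36228889 0.23971993 0.02984637] (array([455.4, 282.4]), 277.6, 52.1, 25.1)
0.57 [199.4, 329.2] [0.47628249 0.16126162 0.05000701] (array([537.8, 242.8]), 266.4, 49.0, 52.6)
[5.02504718e-01 5.34337373e-01 7.84133196e-01 1.81921201e+00
 2.31158728e-05 2.27151796e+00]
```

```bash
python3 -m jog '[{"tx":0.15,"ty":0.3,"tz":4,"ax":0,"ay":0,"az":0,"jaw":0},{"tx":0.15,"ty":0.3,"tz":8,"ax":0,"ay":0,"az":0,"jaw":0},{"tx":0.15,"ty":0.3,"tz":12,"ax":0,"ay":0,"az":0,"jaw":0},{"tx":0.15,"ty":0.3,"tz":16,"ax":0,"ay":0,"az":0,"jaw":0},{"tx":0.15,"ty":0.3,"tz":18,"ax":0,"ay":0,"az":0,"jaw":0},{"tx":0.15,"ty":0.3,"tz":20,"ax":0,"ay":0,"az":0,"jaw":0},{"tx":0.15,"ty":0.3,"tz":21,"ax":0,"ay":0,"az":0,"jaw":0},{"tx":0.15,"ty":0.3,"tz":22,"ax":0,"ay":0,"az":0,"jaw":0},{"tx":0.15,"ty":0.3,"tz":22,"ax":0,"ay":0,"az":0,"jaw":0},{"tx":0.15,"ty":0.3,"tz":22,"ax":0,"ay":0,"az":0,"jaw":255},{"tx":0.15,"ty":0.3,"tz":22,"ax":0,"ay":0,"az":0,"jaw":255},{"tx":0.15,"ty":0.3,"tz":22,"ax":0,"ay":0,"az":0,"jaw":255},{"tx":0.15,"ty":0.3,"tz":22,"ax":0,"ay":0,"az":0,"jaw":255},{"tx":0.15,"ty":0.3,"tz":22,"ax":0,"ay":0,"az":0,"jaw":255},{"tx":0.15,"ty":0.3,"tz":22,"ax":0,"ay":0,"az":0,"jaw":255},{"tx":0.15,"ty":0.3,"tz":22,"ax":0,"ay":0,"az":0,"jaw":255},{"tx":0.15,"ty":0.3,"tz":22,"ax":0,"ay":0,"az":0,"jaw":255},{"tx":0.15,"ty":0.3,"tz":22,"ax":0,"ay":0,"az":0,"jaw":255}]'
```

```text
time: 4.03
ee_pos: [0.625, 0.3412, 0.0304]
ee_rot: [-3.142, 0.0, 1.37]
ft_force: [-1.1, 0.8, -0.7]
gripper_width: 0.0002
finger_force: 0.0
```

The jaws closed on nothing, so I'll look before doing anything else.

Run:
```python
from h import *
s,p,r=pose();print(p,s["gripper_width"],s["finger_force"],s["joints"].round(3))
f=grab("wrist");W1=cloud(f);g=grab("scene");W=cloud(g)
cv2.imwrite("pics/w3.png",np.hstack([f["image"][::1,:],])); 
c=cv2.resize(g["image"][130:270,150:310],None,fx=3,fy=3,interpolation=2)
o=np.zeros((420,800,3),np.uint8);o[:,:480]=c;o[:240,480:]=cv2.resize(f["image"],(320,240));cv2.imwrite("pics/miss.png",o)
t=grab("top");W=cloud(t);m=sel(W,(.62,.335),.09,.02,.036);print(rect(W[m]),m.sum())
```

```text
[0.62501428 0.34120491 0.03036701] 0.0002489213616312532 0.0 [ 0.5    0.487  0.287  1.371 -0.     2.272]
(array([0., 0.]), 0.0, 0.0, 0.0) 0
```

View pics/miss.png

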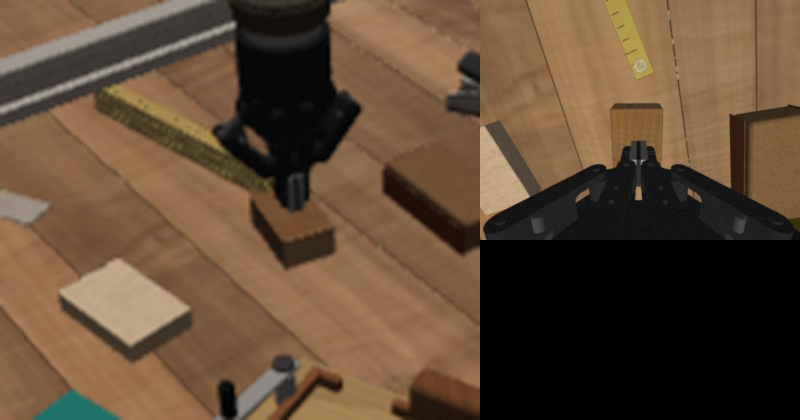

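The closed fingertips are on or above the block's top face instead of straddling it: scene crop (295,205), wrist inset (639,145). The block hasn't moved. I'll check the fingertip height with the depth map.

Run:
```python
from h import *
f=grab("wrist");W=cloud(f)
for v in range(170,300,8): print(v,[tuple(np.round(W[v,u],3)) for u in (268,279,288)])
g=grab("scene");V=cloud(g)
print([tuple(np.round(V[v,248],3)) for v in range(180,215,3)])
m=sel(W,(.62,.335),.08,.025,.036);print(rect(W[m]),m.sum())
```

```text
170 [(np.float64(0.628), np.float64(0.385), np.float64(0.001)), (np.float64(0.635), np.float64(0.384), np.float64(0.0)), (np.float64(0.64), np.float64(0.383), np.float64(0.0))]
178 [(np.float64(0.627), np.float64(0.381), np.float64(0.001)), (np.float64(0.634), np.float64(0.379), np.float64(0.001)), (np.float64(0.639), np.float64(0.378), np.float64(-0.0))]
186 [(np.float64(0.627), np.float64(0.379), np.float64(0.019)), (np.float64(0.633), np.float64(0.378), np.float64(0.019)), (np.float64(0.638), np.float64(0.377), np.float64(0.018))]
194 [(np.float64(0.627), np.float64(0.377), np.float64(0.03)), (np.float64(0.633), np.float64(0.376), np.float64(0.03)), (np.float64(0.637), np.float64(0.375), np.float64(0.03))]
202 [(np.float64(0.627), np.float64(0.374), np.float64(0.031)), (np.float64(0.632), np.float64(0.372), np.float64(0.03)), (np.float64(0.637), np.float64(0.371), np.float64(0.03))]
210 [(np.float64(0.626), np.float64(0.37), np.float64(0.032)), (np.float64(0.631), np.float64(0.368), np.float64(0.03)), (np.float64(0.636), np.float64(0.367), np.float64(0.029))]
218 [(np.float64(0.62
[... 2018 characters left out ...]
0.09)), (np.float64(0.624), np.float64(0.335), np.float64(0.089)), (np.float64(0.623), np.float64(0.335), np.float64(0.08)), (np.float64(0.621), np.float64(0.333), np.float64(0.073)), (np.float64(0.621), np.float64(0.333), np.float64(0.064)), (np.float64(0.621), np.float64(0.333), np.float64(0.054)), (np.float64(0.619), np.float64(0.331), np.float64(0.047)), (np.float64(0.623), np.float64(0.339), np.float64(0.031)), (np.float64(0.614), np.float64(0.327), np.float64(0.033)), (np.float64(0.607), np.float64(0.315), np.float64(0.033)), (np.float64(0.606), np.float64(0.314), np.float64(0.025)), (np.float64(0.602), np.float64(0.31), np.float64(0.02))]
(array([628.5, 366.6]), 94.4, 48.2, 79.0) 7149
```

```bash
python3 -m jog '[{"tx":0,"ty":0,"tz":0,"ax":0,"ay":0,"az":0,"jaw":0},{"tx":0,"ty":0,"tz":0,"ax":0,"ay":0,"az":0,"jaw":0},{"tx":0,"ty":0,"tz":0,"ax":0,"ay":0,"az":0,"jaw":0},{"tx":0,"ty":0,"tz":0,"ax":0,"ay":0,"az":0,"jaw":0},{"tx":0,"ty":0,"tz":0,"ax":0,"ay":0,"az":0,"jaw":0},{"tx":0,"ty":0,"tz":0,"ax":0,"ay":0,"az":0,"jaw":0},{"tx":0,"ty":0,"tz":0,"ax":0,"ay":0,"az":0,"jaw":0},{"tx":0,"ty":0,"tz":0,"ax":0,"ay":0,"az":0,"jaw":0}]'
python3 - <<'E'
from h import *
f=grab("wrist");W=cloud(f);s,p,r=pose()
E_=f["extrinsics"];print(p,E_[:3,3].round(4), (r.T@(E_[:3,3]-p)).round(4), s["gripper_width"])
L=(W-p)@r
# finger points: in tool frame near y=+-.045, x small
m=(abs(L[...,1])<.065)&(abs(L[...,0])<.03)&(W[...,2]>.034)
for lo in(-.065,-.055,-.045,.035,.045,.055):
    k=m&(L[...,1]>lo)&(L[...,1]<lo+.01)
    if k.any():print(lo,k.sum(),"tool z max",np.percentile(L[k][:,2],99).round(4),"x",L[k][:,0].mean().round(3),"world z min",W[k][:,2].min().round(3))
E
```

```text
time: 4.95
ee_pos: [0.625, 0.3412, 0.0304]
ee_rot: [-3.142, -0.0, 1.37]
ft_force: [-0.2, -0.3, 0.8]
gripper_width: 0.0853
finger_force: 0.0
[0.62499508 0.34122111 0.03038569] [0.639  0.4101 0.1771] [ 7.030e-02 -1.000e-04 -1.467e-01] 0.08564390176897406
-0.065 6722 tool z max -0.0457 x 0.005 world z min 0.055
-0.055 2368 tool z max -0.0239 x 0.007 world z min 0.05
-0.045 3334 tool z max -0.0188 x 0.006 world z min 0.047
0.035 3333 tool z max -0.0189 x 0.006 world z min 0.047
0.045 2365 tool z max -0.0238 x 0.007 world z min 0.051
0.055 6874 tool z max -0.045 x 0.005 world z min 0.054
```

The fingertips stand about 35 mm higher relative to the reported TCP than specified: the wrist and scene depth both put the shut tips at z≈0.040 when the TCP reads 0.030. I'll go by the camera and descend 3.5 cm more.

```bash
python3 -m jog '[{"tx":0,"ty":0,"tz":1,"ax":0,"ay":0,"az":0,"jaw":0},{"tx":0,"ty":0,"tz":2,"ax":0,"ay":0,"az":0,"jaw":0},{"tx":0,"ty":0,"tz":2.8,"ax":0,"ay":0,"az":0,"jaw":0},{"tx":0,"ty":0,"tz":3.5,"ax":0,"ay":0,"az":0,"jaw":0},{"tx":0,"ty":0,"tz":3.5,"ax":0,"ay":0,"az":0,"jaw":0},{"tx":0,"ty":0,"tz":3.5,"ax":0,"ay":0,"az":0,"jaw":255},{"tx":0,"ty":0,"tz":3.5,"ax":0,"ay":0,"az":0,"jaw":255},{"tx":0,"ty":0,"tz":3.5,"ax":0,"ay":0,"az":0,"jaw":255},{"tx":0,"ty":0,"tz":3.5,"ax":0,"ay":0,"az":0,"jaw":255},{"tx":0,"ty":0,"tz":3.5,"ax":0,"ay":0,"az":0,"jaw":255},{"tx":0,"ty":0,"tz":3.5,"ax":0,"ay":0,"az":0,"jaw":255},{"tx":0,"ty":0,"tz":3.5,"ax":0,"ay":0,"az":0,"jaw":255}]'
```

```text
time: 6.0
ee_pos: [0.6255, 0.3414, -0.0037]
ee_rot: [3.141, -0.001, 1.37]
ft_force: [-0.2, -0.2, 5.7]
gripper_width: 0.0472
finger_force: 63.2
```

```bash
python3 -m jog '[{"tx":0,"ty":0,"tz":-2,"ax":0,"ay":0,"az":0,"jaw":255},{"tx":0,"ty":0,"tz":-5,"ax":0,"ay":0,"az":0,"jaw":255},{"tx":0,"ty":0,"tz":-9,"ax":0,"ay":0,"az":0,"jaw":255},{"tx":0,"ty":0,"tz":-13,"ax":0,"ay":0,"az":0,"jaw":255},{"tx":0,"ty":0,"tz":-14,"ax":0,"ay":0,"az":0,"jaw":255},{"tx":0,"ty":0,"tz":-14,"ax":0,"ay":0,"az":0,"jaw":255}]'; python3 -c "
from h import *
go((.519,.1155,.136),22.7)"
```

```text
time: 6.5
ee_pos: [0.6264, 0.342, 0.14]
ee_rot: [3.137, -0.004, 1.37]
ft_force: [0.4, 0.3, -1.5]
gripper_width: 0.047
finger_force: 62.6
t=6.5 shift cm [-24.34  -6.01   0.27] turn [ 0.006 -0.003 -0.597] at [0.6264 0.342  0.14  ]
```

```bash
python3 -m jog '[{"tx":-3,"ty":-0.7,"tz":0,"ax":0,"ay":0,"az":-0.08,"jaw":255},{"tx":-6,"ty":-1.5,"tz":0,"ax":0,"ay":0,"az":-0.16,"jaw":255},{"tx":-9,"ty":-2.2,"tz":0,"ax":0,"ay":0,"az":-0.24,"jaw":255},{"tx":-12,"ty":-3,"tz":0,"ax":0,"ay":0,"az":-0.32,"jaw":255},{"tx":-15,"ty":-3.7,"tz":0,"ax":0,"ay":0,"az":-0.4,"jaw":255},{"tx":-18,"ty":-4.5,"tz":0,"ax":0,"ay":0,"az":-0.48,"jaw":255},{"tx":-21,"ty":-5.2,"tz":0,"ax":0,"ay":0,"az":-0.54,"jaw":255},{"tx":-23,"ty":-5.7,"tz":0,"ax":0,"ay":0,"az":-0.58,"jaw":255},{"tx":-24.3,"ty":-6,"tz":0,"ax":0,"ay":0,"az":-0.597,"jaw":255},{"tx":-24.3,"ty":-6,"tz":0,"ax":0,"ay":0,"az":-0.597,"jaw":255},{"tx":-24.3,"ty":-6,"tz":0,"ax":0,"ay":0,"az":-0.597,"jaw":255}]'
python3 - <<'E'
from h import *
f=grab("wrist");cv2.imwrite("pics/w4.png",f["image"]);W=cloud(f);np.savez("w4.npz",W=W,im=f["image"])
go((.519,.1155,.136),22.7);s,p,r=pose();L=(W-p)@r
m=(abs(L[...,0])<.06)&(abs(L[...,1])<.035)&(W[...,2]>.1)&(W[...,2]<.17)
print("held",m.sum(),[np.percentile(W[m][:,i],[1,50,99]).round(4) for i in range(3)],"tool x/z",[np.percentile(L[m][:,i],[1,50,99]).round(4) for i in range(3)])
h=holder(W,(.53,.06));P=W[h];print("sole",rect(P[P[:,2]<.02]))
E
```

```text
time: 7.42
ee_pos: [0.5172, 0.1146, 0.1342]
ee_rot: [-3.14, -0.0, 1.965]
ft_force: [-0.3, 0.3, -0.9]
gripper_width: 0.0473
finger_force: 62.5
t=7.5 shift cm [-0.03  0.15 -0.17] turn [-0.001 -0.    -0.001] at [0.5175 0.1152 0.1343]
held 17589 [array([0.4834, 0.5134, 0.5457]), array([0.0862, 0.1258, 0.1568]), array([0.143 , 0.168 , 0.1694])] tool x/z [array([-0.0272,  0.0107,  0.0375]), array([-0.0294, -0.0003,  0.0297]), array([-0.0352, -0.0337, -0.0087])]
sole (array([503.4, 150.1]), 100.1, 72.4, 22.6)
```

View pics/w4.png

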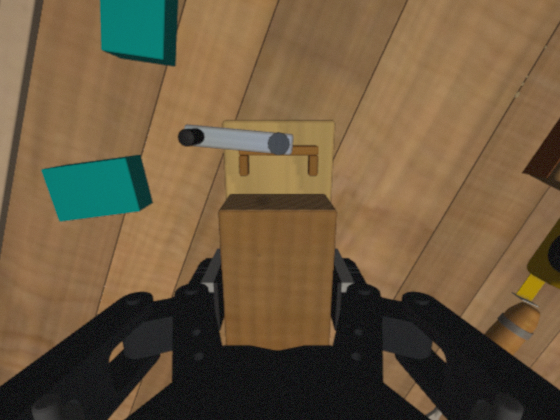

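The wrist view shows the held offcut (277,270) centred over the pocket, with the end stop at (280,155), the pivot at (278,143) and the lever peg at (190,137). Next I'll work out the pocket's position from the visible sole end and sides.

Run:
```python
from h import *
W=np.load("w4.npz")["W"]
g=grab("top");Wt=cloud(g)
for n,V in(("wrist",W),("top0",np.load("top0.npz")["W"]),("topnow",Wt)):
    h=holder(V,(.53,.06))
    m=h&(V[...,2]>.008)&(V[...,2]<.016);P=V[m][:,:2]
    st=h&(V[...,2]>.020)&(V[...,2]<.028)
    for a in(112.7,):
        u=np.array([np.cos(np.radians(a)),np.sin(np.radians(a))]);w=np.array([-u[1],u[0]])
        x=P@u;y=P@w
        # edges per-slice: y edges in slices of x near the far end; far end per slice of y
        c=np.array([.519,.1155]);x0=c@u;y0=c@w
        k=(x-x0>.05)&(x-x0<.072) if n=="wrist" else (abs(x-x0)<.07)
        end=[x[(y-y0>b)&(y-y0<b+.01)].max()-x0 for b in(-.04,-.03,-.02,.0,.02,.03) if ((y-y0>b)&(y-y0<b+.01)).any()]
        print(n,"end",np.round(end,4),"exp .070; y edges",np.percentile((y-y0)[k],[.5,99.5]).round(4))
        S=V[st][:,:2];sx=S@u-x0;sy=S@w-y0;q=(sx>.02)&(sx<.06)&(abs(sy)<.042)
        if q.sum()>10:print("  stop x",np.percentile(sx[q],[1,99]).round(4),"y",np.percentile(sy[q],[1,99]).round(4),q.sum())
    print("  rect ang",rect(V[m]))
```

```text
wrist end [0.0741 0.0741 0.0741 0.0742 0.0742 0.0742] exp .070; y edges [-0.0483  0.0488]
  stop x [0.0276 0.0526] y [-0.033   0.0351] 777
  rect ang (array([503.4, 150.1]), 100.1, 72.4, 22.6)
top0 end [0.0702 0.0709 0.0705 0.0698 0.071  0.0707] exp .070; y edges [-0.0491  0.0501]
  stop x [0.0246 0.049 ] y [-0.0338  0.0349] 105
  rect ang (array([541. ,  61.1]), 100.3, 259.7, 22.6)Traceback (most recent call last):
  File "<stdin>", line 15, in <module>
    return _quantile_unchecked(
        a, q, axis, out, overwrite_input, method, keepdims, weights)
    return _ureduce(a,
                    func=_quantile_ureduce_func,
    ...<5 lines>...
                    overwrite_input=overwrite_input,
                    method=method)
    r = func(a, **kwargs)
    result = _quantile(arr,
                       quantiles=q,
    ...<2 lines>...
                       out=out,
                       weights=wgt)
    slices_having_nans = np.isnan(arr[-1, ...])
                                  ~~~^^^^^^^^^
IndexError: index -1 is out of bounds for axis 0 with size 0
```

```bash
python3 -m jog '[{"tx":0.38,"ty":0.08,"tz":0,"ax":0,"ay":0,"az":0,"jaw":255},{"tx":0.38,"ty":0.08,"tz":2,"ax":0,"ay":0,"az":0,"jaw":255},{"tx":0.38,"ty":0.08,"tz":5,"ax":0,"ay":0,"az":0,"jaw":255},{"tx":0.38,"ty":0.08,"tz":7.5,"ax":0,"ay":0,"az":0,"jaw":255},{"tx":0.38,"ty":0.08,"tz":9,"ax":0,"ay":0,"az":0,"jaw":255},{"tx":0.38,"ty":0.08,"tz":10,"ax":0,"ay":0,"az":0,"jaw":255},{"tx":0.38,"ty":0.08,"tz":10.5,"ax":0,"ay":0,"az":0,"jaw":255},{"tx":0.38,"ty":0.08,"tz":10.8,"ax":0,"ay":0,"az":0,"jaw":255},{"tx":0.38,"ty":0.08,"tz":10.8,"ax":0,"ay":0,"az":0,"jaw":255},{"tx":0.38,"ty":0.08,"tz":10.8,"ax":0,"ay":0,"az":0,"jaw":255}]'
python3 - <<'E'
from h import *
f=grab("wrist");g=grab("scene");W=cloud(f);np.savez("w5.npz",W=W)
s,p,r=pose();L=(W-p)@r
o=np.zeros((420,800,3),np.uint8);o[:,:400]=cv2.resize(f["image"][100:380,140:410],(400,420));o[:,400:]=cv2.resize(g["image"][190:350,200:355],(400,420),interpolation=2);cv2.imwrite("pics/p5.png",o)
m=(abs(L[...,1])<.02)&(abs(L[...,0])<.1)
# profile along the centre line: z vs tool x
for x in np.arange(.025,.085,.003):
    k=m&(abs(L[...,0]-x)<.0015)
    if k.any():print(round(x,3),k.sum(),np.percentile(W[k][:,2],[5,50,95]).round(4))
E
```

```text
time: 8.35
ee_pos: [0.5176, 0.1192, 0.0283]
ee_rot: [3.14, 0.0, 1.967]
ft_force: [0.2, -0.1, -0.2]
gripper_width: 0.0468
finger_force: 62.6
0.025 664 [0.0612 0.0623 0.0632]
0.028 661 [0.0613 0.0623 0.0632]
0.031 693 [0.0613 0.0623 0.0632]
0.034 1006 [0.0115 0.0619 0.0631]
0.037 2249 [0.0122 0.0532 0.0627]
0.04 23 [0.0128 0.0228 0.0241]
0.043 117 [0.0231 0.0242 0.0492]
0.046 398 [0.0236 0.0501 0.0548]
0.049 603 [0.0126 0.0507 0.0549]
0.052 569 [0.0121 0.0528 0.055 ]
0.055 573 [0.0118 0.0511 0.055 ]
0.058 774 [0.0116 0.0501 0.0548]
0.061 752 [0.0113 0.0131 0.0532]
0.064 389 [0.0112 0.0122 0.0133]
0.067 447 [0.011  0.0121 0.0131]
0.07 436 [-0.0006  0.0103  0.0122]
0.073 349 [-0.0009  0.0002  0.0013]
0.076 420 [-0.001   0.0001  0.0013]
0.079 393 [-0.0007  0.0003  0.0013]
0.082 392 [-0.0011  0.0001  0.0012]
```

View pics/p5.png

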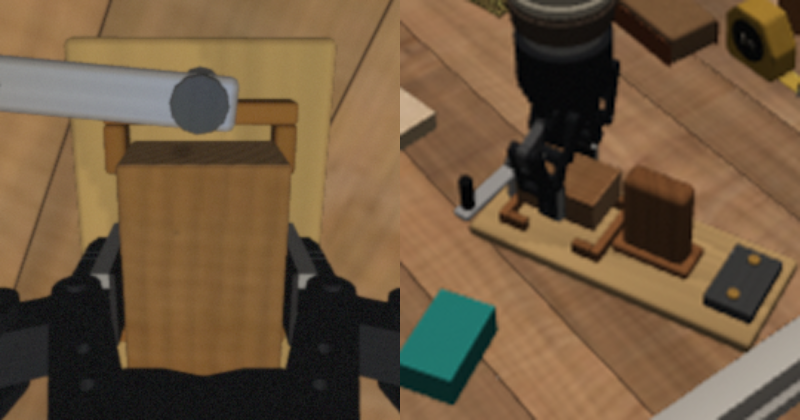

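Run:
```python
from h import *
W=np.load("w5.npz")["W"];s,p,r=pose();L=(W-p)@r
x,y=L[...,0],L[...,1];z=W[...,2]
for n,k in(("block",(x<.034)&(x>.0)&(z>.058)&(z<.066)&(abs(y)<.03)),("sole",(x>.062)&(x<.068)&(z>.007)&(z<.016)),("stops",(x>.03)&(x<.050)&(z>.020)&(z<.027)&(abs(y)<.045))):
    Y=y[k];print(n,k.sum(),np.percentile(Y,[.5,99.5]).round(4))
    if n=="stops":
        for a,b in((.026,.032),(.032,.036),(.036,.040),(.042,.049)):
            q=k&(x>a)&(x<b);q2=y[q];print(a,q.sum(),"neg",(np.percentile(q2[q2<0],[2,98]).round(4) if (q2<0).any() else 0),"pos",(np.percentile(q2[q2>0],[2,98]).round(4) if (q2>0).any() else 0))
```

```text
block 8773 [-0.0279  0.0281]
sole 2030 [-0.0499  0.0474]
stops 1304 [-0.0353  0.033 ]
0.026 84 neg [-0.0353 -0.0279] pos [0.028  0.0326]
0.032 216 neg [-0.0352 -0.0277] pos [0.0256 0.0329]
0.036 237 neg [-0.0353 -0.0278] pos [0.0252 0.0328]
0.042 590 neg [-0.035  -0.0277] pos [0.0117 0.0325]
```

```bash
python3 -m jog '[{"tx":0.05,"ty":-0.12,"tz":0,"ax":0,"ay":0,"az":0,"jaw":255},{"tx":0.05,"ty":-0.12,"tz":0.6,"ax":0,"ay":0,"az":0,"jaw":255},{"tx":0.05,"ty":-0.12,"tz":1.1,"ax":0,"ay":0,"az":0,"jaw":255},{"tx":0.05,"ty":-0.12,"tz":1.5,"ax":0,"ay":0,"az":0,"jaw":255},{"tx":0.05,"ty":-0.12,"tz":1.8,"ax":0,"ay":0,"az":0,"jaw":255},{"tx":0.05,"ty":-0.12,"tz":1.9,"ax":0,"ay":0,"az":0,"jaw":255},{"tx":0.05,"ty":-0.12,"tz":1.9,"ax":0,"ay":0,"az":0,"jaw":255}]'
python3 - <<'E'
from h import *
f=grab("wrist");W=cloud(f)
s,p,r=pose();L=(W-p)@r
x,y=L[...,0],L[...,1];z=W[...,2]
k=(x<.034)&(x>.0)&(abs(y)<.02);print("block top",np.percentile(z[k],[5,50,95]).round(4))
k=(x>.062)&(x<.068)&(z>.007)&(z<.016);print("sole y",np.percentile(y[k],[.5,99.5]).round(4))
E
```

```text
time: 9.03
ee_pos: [0.5156, 0.1188, 0.0083]
ee_rot: [-3.141, -0.0, 1.967]
ft_force: [-1.0, 0.3, 0.6]
gripper_width: 0.0471
finger_force: 62.6
block top [0.0416 0.0952 0.113 ]
sole y [-0.0479  0.0494]
```

```bash
python3 -m jog '[{"tx":0,"ty":0,"tz":0,"ax":0,"ay":0,"az":0,"jaw":60},{"tx":0,"ty":0,"tz":0,"ax":0,"ay":0,"az":0,"jaw":20},{"tx":0,"ty":0,"tz":0,"ax":0,"ay":0,"az":0,"jaw":20},{"tx":0,"ty":0,"tz":0,"ax":0,"ay":0,"az":0,"jaw":20},{"tx":0,"ty":0,"tz":0,"ax":0,"ay":0,"az":0,"jaw":20},{"tx":0,"ty":0,"tz":0,"ax":0,"ay":0,"az":0,"jaw":20},{"tx":0,"ty":0,"tz":-1.5,"ax":0,"ay":0,"az":0,"jaw":20},{"tx":0,"ty":0,"tz":-4,"ax":0,"ay":0,"az":0,"jaw":20},{"tx":0,"ty":0,"tz":-8,"ax":0,"ay":0,"az":0,"jaw":20},{"tx":0,"ty":0,"tz":-12,"ax":0,"ay":0,"az":0,"jaw":20},{"tx":0,"ty":0,"tz":-14,"ax":0,"ay":0,"az":0,"jaw":20},{"tx":0,"ty":0,"tz":-14,"ax":0,"ay":0,"az":0,"jaw":20}]'
cat >> h.py <<'E'
def report(c=(.53,.06)):
    f=grab("wrist");W=cloud(f);s,p,r=pose()
    h=holder(W,c);z=W[...,2];P=W[h&(z>.008)&(z<.016)];print("sole",rect(P))
    a=112.7;u=np.array([np.cos(np.radians(a)),np.sin(np.radians(a))]);w=np.array([-u[1],u[0]])
    k=h&(z>.036)&(z<.046);n,l,st,ce=cv2.connectedComponentsWithStats(k.astype(np.uint8))
    for i in range(1,n):
        if st[i,4]>200:print("z.036-.046",st[i,4],rect(W[l==i]),np.median(W[l==i],0).round(4))
    k=h&(z>.046)&(z<.058);print("lever",k.sum(),rect(W[k]))
    k=sel(W,c,.2,.072,.09)&(W[...,0]<.51);print("peg",k.sum(),np.median(W[k],0).round(4))
    return f,W
E
python3 - <<'E'
from h import *
f,W=report();cv2.imwrite("pics/w6.png",f["image"]);go((.515,.119,.15),22.7)
E
```

```text
time: 10.08
ee_pos: [0.5177, 0.1194, 0.1541]
ee_rot: [3.134, 0.001, 1.967]
ft_force: [0.5, -0.3, 1.3]
gripper_width: 0.0786
finger_force: 0.0
sole (array([537.5,  68.1]), 100.2, 249.6, 22.6)
z.036-.046 4227 (array([515.7, 119.1]), 48.1, 75.3, 22.8) [0.5149 0.1216 0.0422]
lever 1862 (array([487.9, 109.1]), 82.9, 129.4, 22.8)
peg 236 [0.4381 0.1491 0.08  ]
t=10.1 shift cm [ 0.06 -0.2   0.12] turn [ 0.005  0.001 -0.   ] at [0.517  0.1192 0.1513]
```

View pics/w6.png

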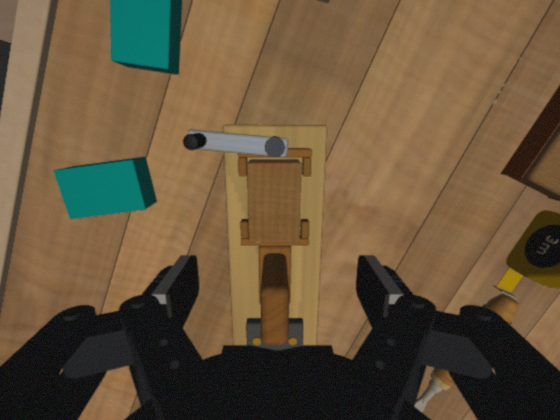

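The offcut is seated flat: its top is at 0.042 m and it sits at (275,200) between the stops. The lever is still open with its peg at (195,141). I'll cage the peg loosely and plan the arc.

```bash
python3 -c "
from h import *
go((.438,.149,.115),-45)"
```

```text
t=10.1 shift cm [ 5.8  -6.16  3.59] turn [ 0.005 -0.002  1.181] at [0.517  0.1192 0.1513]
```

```bash
python3 -m jog '[{"tx":5.8,"ty":-6.2,"tz":0,"ax":0,"ay":0,"az":1.18,"jaw":155},{"tx":5.8,"ty":-6.2,"tz":0,"ax":0,"ay":0,"az":1.18,"jaw":155},{"tx":5.8,"ty":-6.2,"tz":0,"ax":0,"ay":0,"az":1.18,"jaw":155},{"tx":5.8,"ty":-6.2,"tz":0,"ax":0,"ay":0,"az":1.18,"jaw":155},{"tx":5.8,"ty":-6.2,"tz":1,"ax":0,"ay":0,"az":1.18,"jaw":155},{"tx":5.8,"ty":-6.2,"tz":1,"ax":0,"ay":0,"az":1.18,"jaw":155},{"tx":5.8,"ty":-6.2,"tz":2,"ax":0,"ay":0,"az":1.18,"jaw":155},{"tx":5.8,"ty":-6.2,"tz":2,"ax":0,"ay":0,"az":1.18,"jaw":155},{"tx":5.8,"ty":-6.2,"tz":3,"ax":0,"ay":0,"az":1.18,"jaw":155},{"tx":5.8,"ty":-6.2,"tz":3.6,"ax":0,"ay":0,"az":1.18,"jaw":155},{"tx":5.8,"ty":-6.2,"tz":3.6,"ax":0,"ay":0,"az":1.18,"jaw":155},{"tx":5.8,"ty":-6.2,"tz":3.6,"ax":0,"ay":0,"az":1.18,"jaw":155}]'
python3 - <<'E'
from h import *
f=grab("wrist");W=cloud(f);s,p,r=pose();L=(W-p)@r
x,y,z=L[...,0],L[...,1],W[...,2]
cv2.imwrite("pics/w7.png",f["image"])
k=(abs(x)<.04)&(abs(y)<.04)&(z>.06)&(z<.084);print("peg",k.sum(),np.median(W[k],0).round(4),"tool",[np.percentile(L[k][:,i],[2,50,98]).round(4) for i in(0,1,2)])
k=(abs(y)<.045)&(abs(x)<.03)&(z>.088)
for q in(-1,1):
    j=k&(q*y>0);print("finger",j.sum(),"zmin",np.percentile(z[j],.5).round(4),"inner y",np.percentile((q*y)[j&(z<.12)],1).round(4))
go((.438,.149,.044),-45);print(s["joints"].round(2))
E
```

```text
time: 11.13
ee_pos: [0.4355, 0.1483, 0.1113]
ee_rot: [-3.141, 0.002, 0.789]
ft_force: [0.0, 0.8, -0.1]
gripper_width: 0.0331
finger_force: 0.0
peg 385 [0.4387 0.15   0.0793] tool [array([-0.0036,  0.0036,  0.0067]), array([-0.0043,  0.0009,  0.0063]), array([0.0307, 0.0326, 0.0511])]
finger 17147 zmin 0.1227 inner y 0.0167
finger 17217 zmin 0.1227 inner y 0.0166
t=11.2 shift cm [0.21 0.12 6.79] turn [-0.     0.001  0.004] at [0.4358 0.1484 0.1119]
[ 0.33 -0.14 -0.27  1.44  0.    2.68]
```

View pics/w7.png

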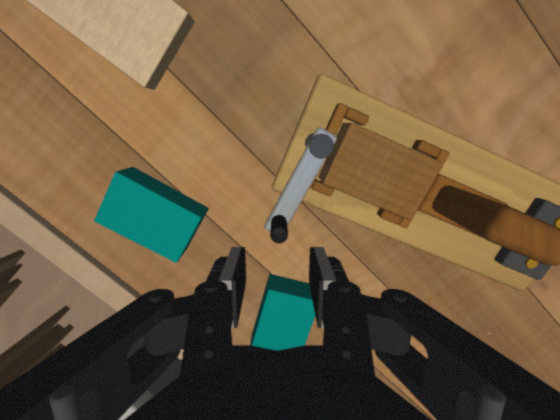

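The peg at (279,228) lies between the jaws at (235,285) and (320,285). I'll descend around it.

```bash
python3 -m jog '[{"tx":0.3,"ty":0.1,"tz":1,"ax":0,"ay":0,"az":0,"jaw":155},{"tx":0.3,"ty":0.1,"tz":3,"ax":0,"ay":0,"az":0,"jaw":155},{"tx":0.3,"ty":0.1,"tz":5,"ax":0,"ay":0,"az":0,"jaw":155},{"tx":0.3,"ty":0.1,"tz":6.2,"ax":0,"ay":0,"az":0,"jaw":155},{"tx":0.3,"ty":0.1,"tz":6.6,"ax":0,"ay":0,"az":0,"jaw":155},{"tx":0.3,"ty":0.1,"tz":6.6,"ax":0,"ay":0,"az":0,"jaw":155},{"tx":0.3,"ty":0.1,"tz":6.6,"ax":0,"ay":0,"az":0,"jaw":155}]'
python3 - <<'E'
from h import *
s,p,r=pose();print(p)
C=np.array([496.6,167.3])
for i,th in enumerate(np.linspace(197.3,292.7,13)):
    ph=-45+67.7*i/12     # closing axis
    t=np.radians(th);y=np.radians(ph)
    peg=C+62*np.array([np.cos(t),np.sin(t)])
    lead=10.5*(i>0)
    g=peg+lead*np.array([np.cos(y),np.sin(y)])
    d=np.array([g[0]/1000,g[1]/1000,p[2]])-p
    print(i,round(th),np.round(r.T@d*100,2),"az",round(-np.radians(ph+45),3))
E
```

```text
time: 11.77
ee_pos: [0.4392, 0.15, 0.0469]
ee_rot: [3.141, -0.0, 0.787]
ft_force: [-0.2, -0.8, -0.2]
gripper_width: 0.0336
finger_force: 0.0
[0.43920584 0.14999554 0.04692696]
0 197 [-0.21 -0.05 -0.  ] az -0.0
1 205 [-0.45  1.78  0.  ] az -0.098
2 213 [-0.59  2.6   0.  ] az -0.197
3 221 [-0.6   3.42  0.  ] az -0.295
4 229 [-0.51  4.25  0.  ] az -0.394
5 237 [-0.29  5.05  0.  ] az -0.492
6 245 [0.03 5.83 0.  ] az -0.591
7 253 [0.46 6.55 0.  ] az -0.689
8 261 [0.99 7.21 0.  ] az -0.788
9 269 [1.61 7.8  0.  ] az -0.886
10 277 [2.31 8.29 0.  ] az -0.985
11 285 [3.07 8.69 0.  ] az -1.083
12 293 [3.89 8.98 0.  ] az -1.182
```

```bash
python3 -m jog '[{"tx":-0.3,"ty":0.6,"tz":0,"ax":0,"ay":0,"az":0,"jaw":155},{"tx":-0.4,"ty":1.2,"tz":0,"ax":0,"ay":0,"az":-0.05,"jaw":155},{"tx":-0.45,"ty":1.8,"tz":0,"ax":0,"ay":0,"az":-0.1,"jaw":155},{"tx":-0.6,"ty":2.6,"tz":0,"ax":0,"ay":0,"az":-0.2,"jaw":155},{"tx":-0.6,"ty":3.4,"tz":0,"ax":0,"ay":0,"az":-0.3,"jaw":155},{"tx":-0.5,"ty":4.25,"tz":0,"ax":0,"ay":0,"az":-0.4,"jaw":155},{"tx":-0.3,"ty":5.05,"tz":0,"ax":0,"ay":0,"az":-0.5,"jaw":155},{"tx":0,"ty":5.8,"tz":0,"ax":0,"ay":0,"az":-0.59,"jaw":155},{"tx":0.45,"ty":6.55,"tz":0,"ax":0,"ay":0,"az":-0.69,"jaw":155},{"tx":1,"ty":7.2,"tz":0,"ax":0,"ay":0,"az":-0.79,"jaw":155},{"tx":1.6,"ty":7.8,"tz":0,"ax":0,"ay":0,"az":-0.89,"jaw":155},{"tx":2.3,"ty":8.3,"tz":0,"ax":0,"ay":0,"az":-0.99,"jaw":155},{"tx":3.1,"ty":8.7,"tz":0,"ax":0,"ay":0,"az":-1.08,"jaw":155},{"tx":3.5,"ty":8.85,"tz":0,"ax":0,"ay":0,"az":-1.13,"jaw":155},{"tx":3.9,"ty":9,"tz":0,"ax":0,"ay":0,"az":-1.18,"jaw":155},{"tx":3.9,"ty":9,"tz":0,"ax":0,"ay":0,"az":-1.18,"jaw":155},{"tx":3.9,"ty":9,"tz":0,"ax":0,"ay":0,"az":-1.18,"jaw":155}]'
python3 - <<'E'
from h import *
f=grab("wrist");W=cloud(f);s,p,r=pose();L=(W-p)@r;x,y,z=L[...,0],L[...,1],W[...,2]
print(p,s["ee_rot"]);cv2.imwrite("pics/w8.png",f["image"])
k=(z>.007)&(z<.016)&(x>.03)&(x<.10)&(abs(y)<.08);print("sole y",np.percentile(y[k],[1,99]).round(4),"end x",np.percentile(x[k],99.5).round(4),rect(W[k]))
for a in np.arange(.012,.062,.006):
    k=(z>.0465)&(z<.054)&(abs(x-a)<.002)&(abs(y)<.04)
    if k.sum()>5:print(round(a,3),k.sum(),np.percentile(y[k],[2,50,98]).round(4))
k=(z>.06)&(z<.085)&(abs(y)<.0155)&(abs(x)<.02);print("peg",k.sum(),[np.percentile(L[k][:,i],[2,50,98]).round(4) for i in(0,1)])
E
```

```text
time: 13.18
ee_pos: [0.5307, 0.1137, 0.047]
ee_rot: [3.141, 0.0, 1.965]
ft_force: [-0.5, 0.4, 0.3]
gripper_width: 0.0334
finger_force: 0.0
[0.53049944 0.11372697 0.04694604] [3.14078968e+00 2.30900929e-04 1.96500859e+00]
sole y [-0.0579  0.0398] end x 0.0802 (array([501. , 161.2]), 100.5, 50.3, 22.6)
0.012 223 [-0.0175 -0.0095 -0.0019]
0.018 223 [-0.0173 -0.0098 -0.0016]
0.024 239 [-0.0171 -0.0092 -0.0016]
0.03 234 [-0.0168 -0.0092 -0.0016]
0.036 248 [-0.0173 -0.0095 -0.0016]
0.042 252 [-0.017  -0.0094 -0.0016]
0.048 258 [-0.0168 -0.0093 -0.0015]
0.054 196 [-0.0166 -0.0086 -0.0015]
0.06 87 [-0.0169 -0.0094 -0.0015]
peg 952 [array([-0.004 ,  0.0038,  0.0063]), array([-0.0148, -0.0092, -0.004 ])]
```

```bash
python3 -m jog '[{"tx":0,"ty":0.1,"tz":0,"ax":0,"ay":0,"az":0,"jaw":155},{"tx":0,"ty":0.2,"tz":0,"ax":0,"ay":0,"az":0,"jaw":155},{"tx":0,"ty":0.25,"tz":0,"ax":0,"ay":0,"az":0,"jaw":155},{"tx":0,"ty":0.3,"tz":0,"ax":0,"ay":0,"az":0,"jaw":155},{"tx":0,"ty":0.35,"tz":0,"ax":0,"ay":0,"az":0,"jaw":155},{"tx":0,"ty":0.35,"tz":0,"ax":0,"ay":0,"az":0,"jaw":155}]'
cat > lev.py <<'E'
from h import *
f=grab("wrist");W=cloud(f);s,p,r=pose();L=(W-p)@r;x,y,z=L[...,0],L[...,1],W[...,2]
print(s["ft_force"].round(1),p.round(4))
k=(z>.007)&(z<.016)&(x>.03)&(x<.10)&(abs(y)<.08);print("sole y",np.percentile(y[k],[1,99]).round(4),rect(W[k]))
A=[]
for a in np.arange(.012,.056,.002):
    k=(z>.0465)&(z<.054)&(abs(x-a)<.001)&(abs(y)<.04)
    if k.sum()>5:A.append([a,*np.percentile(y[k],[2,98])])
A=np.array(A);print("lever mid y",A[:,1:].mean().round(4),"slope edges",np.polyfit(A[:,0],A[:,1],1)[0].round(4),np.polyfit(A[:,0],A[:,2],1)[0].round(4))
k=(z>.06)&(z<.085)&(abs(y)<.0155)&(abs(x)<.02);print("peg",k.sum(),[np.percentile(L[k][:,i],[2,50,98]).round(4) for i in(0,1)])
k=(z>.007)&(z<.016)&(abs(x-.075)<.02)
B=np.array([[a,*np.percentile(y[k&(abs(x-a)<.001)],[2,98])] for a in np.arange(.06,.078,.002)]);print("sole slope",[np.polyfit(B[:,0],B[:,i],1)[0].round(4) for i in(1,2)])
E
python3 lev.py
```

```text
time: 13.73
ee_pos: [0.5333, 0.1153, 0.0464]
ee_rot: [-3.141, -0.0, 1.967]
ft_force: [-3.9, -1.0, 3.9]
gripper_width: 0.0333
finger_force: 2.0
[-3.6 -1.7  3. ] [0.5333 0.1153 0.0464]
sole y [-0.0582  0.0396] (array([503.2, 162.7]), 100.9, 51.0, 22.4)
lever mid y -0.0099 slope edges 0.0135 0.0321
peg 907 [array([-0.0042,  0.0038,  0.0063]), array([-0.0152, -0.0102, -0.0052])]
sole slope [np.float64(0.0389), np.float64(-0.0115)]
```

The lever is against its stop: 4 N of push now moves the holder with it, and the lever bar is parallel to the sole and centred. I'll back off, rise and look.

```bash
python3 -m jog '[{"tx":0,"ty":-0.5,"tz":0,"ax":0,"ay":0,"az":0,"jaw":155},{"tx":0,"ty":-1.1,"tz":0,"ax":0,"ay":0,"az":0,"jaw":155},{"tx":0,"ty":-1.1,"tz":-1.5,"ax":0,"ay":0,"az":0,"jaw":155},{"tx":0,"ty":-1.1,"tz":-5,"ax":0,"ay":0,"az":0,"jaw":155},{"tx":0,"ty":-1.1,"tz":-9,"ax":0,"ay":0,"az":0,"jaw":100},{"tx":-2,"ty":-1.1,"tz":-12,"ax":0,"ay":0,"az":0,"jaw":50},{"tx":-5,"ty":-1.1,"tz":-14,"ax":0,"ay":0,"az":0,"jaw":50},{"tx":-7.3,"ty":-1.1,"tz":-14,"ax":0,"ay":0,"az":0,"jaw":50},{"tx":-7.3,"ty":-1.1,"tz":-14,"ax":0,"ay":0,"az":0,"jaw":50},{"tx":-7.3,"ty":-1.1,"tz":-14,"ax":0,"ay":0,"az":0,"jaw":50},{"tx":-7.3,"ty":-1.1,"tz":-14,"ax":0,"ay":0,"az":0,"jaw":50}]'
python3 - <<'E'
from h import *
f=grab("wrist");W=cloud(f);s,p,r=pose();z=W[...,2];L=(W-p)@r;x,y=L[...,0],L[...,1]
o=np.zeros((420,800,3),np.uint8);o[:,:560]=f["image"];g=grab("scene");o[:240,560:]=cv2.resize(g["image"][190:350,220:380],(240,240),interpolation=2);cv2.imwrite("pics/w9.png",o)
k=sel(W,(.555,.042),.05,.07,.098);print("handle",k.sum(),rect(W[k]),"tool",[np.percentile(L[k][:,i],[1,99]).round(4) for i in (0,1)],z[k].max())
h=holder(W,(.53,.06));k=h&(z>.008)&(z<.016);P=W[k];print("sole",rect(P),"end tool x",np.percentile(x[k],99.7),"y",np.percentile(y[k&(x>.1)],[.5,99.5]))
k=h&(z>.046)&(z<.056)&(x>.06);print("lever+post",rect(W[k]))
k=h&(z>.07)&(x>.05)&(x<.12);print("peg",np.median(W[k],0).round(4),np.median(L[k],0).round(4))
print(p)
E
```

```text
time: 14.7
ee_pos: [0.551, 0.0439, 0.1859]
ee_rot: [-3.141, -0.0, 1.966]
ft_force: [0.2, 0.3, 0.1]
gripper_width: 0.0691
finger_force: 0.0
handle 1721 (array([550. ,  41.7]), 24.0, 55.6, 21.2) tool [array([-0.0277,  0.0256]), array([-0.0135,  0.01  ])] 0.09424517963826834
sole (array([541.2,  65. ]), 100.2, 259.4, 21.1) end tool x 0.15184449208645592 y [-0.04778404  0.05159582]
lever+post (array([512.2, 140.3]), 16.3, 84.0, 22.1)
peg [0.5232 0.1112 0.08  ] [0.0728 0.0005 0.1059]
[0.55088584 0.04419445 0.18585138]
```

View pics/w9.png

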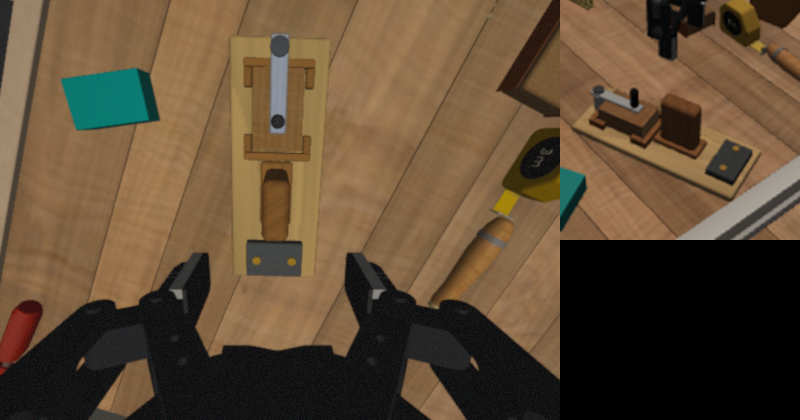

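The view shows the lever shut over the offcut (peg (277,121), pivot (280,45)), the holder straight ahead, and the handle at (275,200). The peg is on the sole's centreline to within measurement. Next I'll grip the handle.

```bash
python3 -m jog '[{"tx":-0.2,"ty":-0.17,"tz":1,"ax":0,"ay":0,"az":0.027,"jaw":60},{"tx":-0.2,"ty":-0.17,"tz":4,"ax":0,"ay":0,"az":0.027,"jaw":60},{"tx":-0.2,"ty":-0.17,"tz":7.5,"ax":0,"ay":0,"az":0.027,"jaw":60},{"tx":-0.2,"ty":-0.17,"tz":10.5,"ax":0,"ay":0,"az":0.027,"jaw":60},{"tx":-0.2,"ty":-0.17,"tz":12.5,"ax":0,"ay":0,"az":0.027,"jaw":60},{"tx":-0.2,"ty":-0.17,"tz":13.8,"ax":0,"ay":0,"az":0.027,"jaw":60},{"tx":-0.2,"ty":-0.17,"tz":14.5,"ax":0,"ay":0,"az":0.027,"jaw":60},{"tx":-0.2,"ty":-0.17,"tz":14.5,"ax":0,"ay":0,"az":0.027,"jaw":60},{"tx":-0.2,"ty":-0.17,"tz":14.5,"ax":0,"ay":0,"az":0.027,"jaw":130},{"tx":-0.2,"ty":-0.17,"tz":14.5,"ax":0,"ay":0,"az":0.027,"jaw":160},{"tx":-0.2,"ty":-0.17,"tz":14.5,"ax":0,"ay":0,"az":0.027,"jaw":255},{"tx":-0.2,"ty":-0.17,"tz":14.5,"ax":0,"ay":0,"az":0.027,"jaw":255},{"tx":-0.2,"ty":-0.17,"tz":14.5,"ax":0,"ay":0,"az":0.027,"jaw":255},{"tx":-0.2,"ty":-0.17,"tz":14.5,"ax":0,"ay":0,"az":0.027,"jaw":255},{"tx":-0.2,"ty":-0.17,"tz":14.5,"ax":0,"ay":0,"az":0.027,"jaw":255},{"tx":-0.2,"ty":-0.17,"tz":14.5,"ax":0,"ay":0,"az":0.027,"jaw":255}]'
```

```text
time: 16.13
ee_pos: [0.5513, 0.0412, 0.0429]
ee_rot: [3.14, 0.001, 1.94]
ft_force: [-2.3, 0.5, 4.9]
gripper_width: 0.0237
finger_force: 61.1
```

```bash
python3 -m jog '[{"tx":0,"ty":0,"tz":-0.3,"ax":0,"ay":0,"az":0,"jaw":255},{"tx":0,"ty":0,"tz":-0.8,"ax":0,"ay":0,"az":0,"jaw":255},{"tx":0,"ty":0,"tz":-1.6,"ax":0,"ay":0,"az":0,"jaw":255},{"tx":0,"ty":0,"tz":-2.6,"ax":0,"ay":0,"az":0,"jaw":255},{"tx":0,"ty":0,"tz":-3.8,"ax":0,"ay":0,"az":0,"jaw":255},{"tx":0,"ty":0,"tz":-5,"ax":0,"ay":0,"az":0,"jaw":255},{"tx":0,"ty":0,"tz":-6.3,"ax":0,"ay":0,"az":0,"jaw":255},{"tx":0,"ty":0,"tz":-7.6,"ax":0,"ay":0,"az":0,"jaw":255},{"tx":0,"ty":0,"tz":-8.9,"ax":0,"ay":0,"az":0,"jaw":255},{"tx":0,"ty":0,"tz":-10.2,"ax":0,"ay":0,"az":0,"jaw":255},{"tx":0,"ty":0,"tz":-11.5,"ax":0,"ay":0,"az":0,"jaw":255},{"tx":0,"ty":0,"tz":-12.7,"ax":0,"ay":0,"az":0,"jaw":255},{"tx":0,"ty":0,"tz":-13.7,"ax":0,"ay":0,"az":0,"jaw":255},{"tx":0,"ty":0,"tz":-14.4,"ax":0,"ay":0,"az":0,"jaw":255},{"tx":0,"ty":0,"tz":-14.8,"ax":0,"ay":0,"az":0,"jaw":255},{"tx":0,"ty":0,"tz":-15.1,"ax":0,"ay":0,"az":0,"jaw":255},{"tx":0,"ty":0,"tz":-15.1,"ax":0,"ay":0,"az":0,"jaw":255},{"tx":0,"ty":0,"tz":-15.1,"ax":0,"ay":0,"az":0,"jaw":255},{"tx":0,"ty":0,"tz":-15.1,"ax":0,"ay":0,"az":0,"jaw":255},{"tx":0,"ty":0,"tz":-15.1,"ax":0,"ay":0,"az":0,"jaw":255}]'
python3 - <<'E'
from h import *
f=grab("scene");W=cloud(f);s,p,r=pose();z=W[...,2];print(p,s["ft_force"].round(1),s["finger_force"])
m=sel(W,(.545,.055),.19,.11,.175);P=W[m];print(len(P))
c=np.array([.5466,.051]);a=np.radians(111.1);u=np.array([np.cos(a),np.sin(a)]);w=np.array([-u[1],u[0]])
X=(W[...,:2]-c)@u;Y=(W[...,:2]-c)@w
for n,x0,x1 in(("ballast",-.105,-.07),("sole far end",.11,.145),("sole",-.05,.1)):
    k=m&(X>x0)&(X<x1)&(abs(Y)<.048);zz=z[k];print(n,k.sum(),np.percentile(zz,[10,50,90]).round(4) if k.any() else "")
# plane fit of sole top by RANSAC-ish refit
k=m&(abs(Y)<.05)&(X>-.06)&(X<.145)&(z>.15)&(z<.172);Q=np.c_[X[k],Y[k],np.ones(k.sum())];zz=z[k];g=np.ones(len(zz),bool)
for _ in range(8):
    q=np.linalg.lstsq(Q[g],zz[g],rcond=None)[0];g=abs(zz-Q@q)<.003
print("sole plane slopes x,y,z0",q.round(4),g.sum())
v=grab("wrist");o=np.zeros((420,800,3),np.uint8);o[:,:420]=cv2.resize(f["image"][130:330,180:380],(420,420));o[:285,420:]=cv2.resize(v["image"],(380,285));cv2.imwrite("pics/end.png",o)
E
```

```text
time: 17.8
ee_pos: [0.5504, 0.0412, 0.1918]
ee_rot: [-3.141, -0.0, 1.94]
ft_force: [-0.7, 0.8, -7.0]
gripper_width: 0.0236
finger_force: 59.5
[0.550435   0.04121071 0.19185457] [ 0.5  0.8 -8.2] 59.50378596782684
3012
ballast 348 [0.1628 0.1683 0.1748]
sole far end 167 [0.1633 0.1646 0.1716]
sole 1315 [0.1628 0.1646 0.1733]
sole plane slopes x,y,z0 [0.0032 0.0005 0.1639] 1345
```

View pics/end.png

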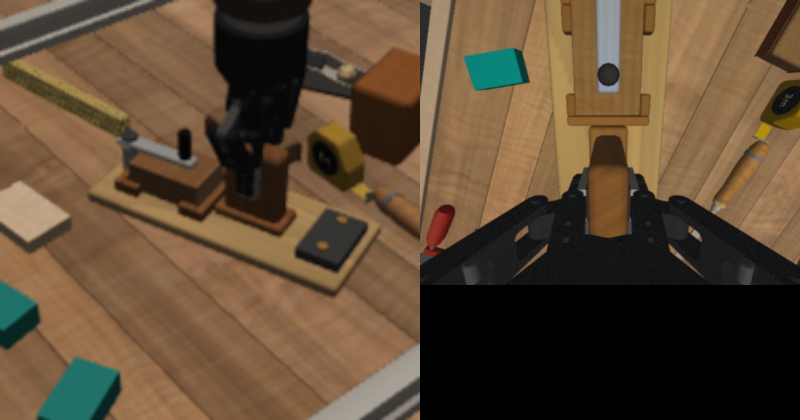

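The holder hangs level (slope under 0.2°), its underside about 15 cm up, with the offcut seated and the lever shut. Left crop: lever (155,150), offcut (180,180). The 7–8 N load is carried by the grip. Handing in.

```bash
python3 -c "
from h import *
print(abs(env.get_state()['joint_vel']).max());print(env.finish_job())"
```

```text
0.0020653777315657283
the job is handed in; nothing more can be done
None
```

I handed the job in at about 18 s: the offcut is seated in the pocket, the lever is shut over it, and the gripper alone holds the holder level and still by its handle, about 15 cm up; the push that shut the lever slid the holder 2–3 mm, and no verdict came back.

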